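# Set the numbering press and print the card

## Robot

A 6-joint arm with a two-finger parallel gripper is mounted at the origin on the work surface. World frame = base frame: x ahead of the robot, y to its left, z up, the work surface at z = 0. Lengths are in mm, angles in rad, forces in N, time in s.
With the tool pointing down it reaches from about 350 to 975 mm from the base axis. Payload 7.1 kg.
Tool frame: the origin (TCP) lies at the centre of the arm's flange, where the gripper is bolted on; the fingertips stand 182 mm ahead of it and the grasp point (between the pads) lies 163 mm ahead of it; z points along the fingers, y is the line along which they close (so a half turn about z gives the same grasp; the last joint's range is limited). The gripper opens to 88 mm and grips with 3 to 60 N. Pads are 20 mm wide; open, the fingers measure 115 mm over their backs; the gripper's body (75 mm by 178 mm) begins 61 mm behind the grasp point.
Start: joints at [-1.249, 0.423, 1.63, -0, 1.089, -0.019], TCP at [208.918, -589.033, 404.675] pointing down, gripper open.
Joint ranges: [-3, 3], [-0.9, 2.11], [0.09, 2.58], [-1.31, 4.45], [0.11, 2.69], [-2.54, 2.54]. Speed limits (rad/s): [2.39, 2.39, 3.01, 3.14, 3.14, 3.14].

## Interface

Orientations are given as a unit quaternion [w, x, y, z].
In Python, from rig import state, read_camera, sign_off, look_for, trace gives the robot as it stands.
- The arm moves only by the tool move_arm, never from a script. Its argument "steps" is a list of rows, each a list of 3 entries, a list of its own where there are three numbers: the shift along the tool's x, y, z in mm, then the turn, a rotation vector about the tool's x, y, z in rad, then the finger opening in mm, from 0 to 87.8. In form: [[[x, y, z], [wx, wy, wz], claw], ...]. A call has 1 to 10 rows; each row is the pose to reach, as a shift and turn from the pose commanded when the call began, along the tool's axes at that moment; what a row does not reach only later rows make up. A row lasts 1/10 s, in which the tool goes at most 50 mm and 8.59 degrees, less where a joint would pass 70% of its speed; a pose out of reach is approached as far as the arm can. A call with a gripper value outside its range is refused whole. The fingers move at their own pace and stop on an object; the grip force is fixed at half the most. Time passes only in rows, so rows that repeat a pose let the fingers close. It gives the time, the measured TCP pose, the force, the opening and the grip force at its end, in the units of the state.
- state(): the state, without advancing time (a new reading comes with each control period).
- read_camera(name): name is "side" or "top" or "wrist"; returns a dict with "img" (480x640x3 uint8, red, green, blue), "fx", "fy", "cx", "cy" (pixels), "R" (3x3) and "t" (3): a world point X has camera coordinates R X + t; the wrist camera has in their place "T_tool_cam" (4x4, takes a point from camera to tool coordinates, whose origin is the TCP and whose axes are the flange's). Camera axes: x right, y down, z forward; pixel columns grow to the right and rows downward; lengths in mm; the calibration is good to about 2 mm. A picture is of the moment at which its call begins: read the wrist's pose just before it. There is no depth.
- sign_off(): hands the job in; it is judged then, once.
Trained networks look in a picture, given as the dict that the camera call returned (one of the last four; its "shot" number tells which), for a name from the list of things; names that differ only in an ending like _2 or _b are one class to them, and where a whole thing is asked for, a point or a joint stands for the part that bears it (a point fixed in the world has none). Each returns a list of dicts, best first, with "score" (0 to 1); they miss things now and then, are a little off and sometimes report something else, mostly with a low value. They report only what shows in the picture. A call takes as long as a camera call.
- look_for(picture, name): "box" ([left, top, width, height] in pixels, round what is visible of it).
- trace(picture, name): "mask" (480x640 bool, what is visible of it) and "box" ([left, top, width, height] in pixels, round what is visible of it).
The state is a dict: "t": time; "joint_positions": joint angles; "qvel": joint speeds; "joint_efforts": joint torques, N m; "position": TCP position; "orientation": TCP orientation; "contact_force": force on the tool from outside, world axes, zero at the start; "wrist_torque": the same for the moment, N m; "grip_width": finger opening in mm; "gripper_force": force on a finger pad.
Only numpy, scipy, OpenCV 4.12 (cv2) and the standard library are available. Lean on these libraries where they do the work, as an engineer would, in place of code of your own. Each camera call takes 0.05 s, during which the arm holds its last target. There are 200 camera calls.

## Task

Roll the three thumbwheels of the small numbering press, left to right as seen from the robot, until the faces on top show 2, 5 and 3 pips, each squarely on top, stroking them lightly: the head is sprung and must not be pushed down to print before the number is right. Then push the black pad at the far side of the head gently down to its stop to print the card, and let the head rise again. Leave the other things on the table where they are.

Things in the scene. Friction and masses are not known exactly. Their poses are not given: they have to be found in the camera images.
- press: numbering press, fixed: grey base plate 170 x 230 x 20 mm; origin at its underside, below the middle wheel's axle; x away from the robot, y to the left along the row of wheels, z up. Two steel posts at y +-92 mm, 120 mm high, carry a dark steel head 74 mm deep and 214 mm long with three thumbwheels in a row along y, whose top 12 mm stand out of the head
- wheel_foot (a point): point on the base plate's top, 20 mm above the press's origin, straight below the middle wheel's axle. The head's resting height is set to suit the stack of cards and is not measured: the wheel tops rest 82 to 108 mm above this point (all three alike); find them by touch
- pad_foot (a point): point on the base plate's top straight below the centre of the press pad, 80 mm beyond the middle wheel's axle along press +x. The pad is black, round, 50 mm across, part of the head, its flat top 8 mm higher than the tops of the wheels
- wheel_left (a joint): turn in rad of the left (+y) wheel: 0 = the one-pip face on top; each further 1.047 (60 deg) brings up the next of six faces (2, 3, 4, 5, 6 pips, then 1; values 6.283 apart look alike). Starts anywhere, often between faces. Grows as the wheel's top is rolled away from the robot (press +x). Turns either way without end. Axle at press y +48 mm.
- wheel_mid (a joint): the same for the middle wheel, axle at press y 0. All wheels are smooth, white, 48 mm across and 20 mm wide, on axles along press y, 48 mm apart (28 mm clear between them). Each needs about 1.3 N along its rim to turn (0.03 N m) and stays where it is left; it is rolled by stroking its top with the shut fingertips
- wheel_right (a joint): the same for the right wheel, axle at press y -48 mm
- head (a joint): how far the sprung head is pushed down, m: 0 at rest, 0.012 at its stop. Pushing on the pad or on a wheel moves it straight down: it starts to give at about 3 N and takes 1 N more per mm (about 15 N at the stop); it springs back when released. It prints in the lower half of its travel.
- jar: bystander: lidded glass jar, 52 dia x 62 high, beside the press (mm), origin under its centre; to be left alone
- inkpad: bystander: closed ink-pad tin, 70 x 110 x 19, beside the press (mm), origin under its centre; to be left alone
- brush: bystander: paint brush lying in front of the press (mm), origin under its centre; to be left alone
- palette: bystander: clear tray of six paint pans, 90 x 130 x 20 (mm), origin under its centre; to be left alone
- tape: bystander: roll of tape lying flat, 72 dia x 20 high (mm), origin under its centre; to be left alone
- mug: bystander: white mug, 76 dia x 85 high (mm), origin under its centre; to be left alone
- wipes: bystander: packet of wipes, 100 x 180 x 57 (mm), origin under its centre; to be left alone

How it is judged (in metres and radians):
On the way, in this order (a step that is already met when the one before it is completed fails the run):
1. all three wheels show the number, head not pushed down ((value of joint wheel_left between -5.456 and -5.016 rad or value of joint wheel_left between 0.8272 and 1.2672 rad or value of joint wheel_left between 7.1104 and 7.5504 rad or value of joint wheel_left between 13.3936 and 13.8336 rad) and (value of joint wheel_mid between -2.3144 and -1.8744 rad or value of joint wheel_mid between 3.9688 and 4.4088 rad or value of joint wheel_mid between 10.252 and 10.692 rad or value of joint wheel_mid between 16.5352 and 16.9752 rad) and (value of joint wheel_right between -4.4088 and -3.9688 rad or value of joint wheel_right between 1.8744 and 2.3144 rad or value of joint wheel_right between 8.1576 and 8.5976 rad or value of joint wheel_right between 14.4408 and 14.8808 rad) and value of joint head below 0.006 m), for 0.2 s.
2. with the number set, the head is pushed down to its stop ((value of joint wheel_left between -5.456 and -5.016 rad or value of joint wheel_left between 0.8272 and 1.2672 rad or value of joint wheel_left between 7.1104 and 7.5504 rad or value of joint wheel_left between 13.3936 and 13.8336 rad) and (value of joint wheel_mid between -2.3144 and -1.8744 rad or value of joint wheel_mid between 3.9688 and 4.4088 rad or value of joint wheel_mid between 10.252 and 10.692 rad or value of joint wheel_mid between 16.5352 and 16.9752 rad) and (value of joint wheel_right between -4.4088 and -3.9688 rad or value of joint wheel_right between 1.8744 and 2.3144 rad or value of joint wheel_right between 8.1576 and 8.5976 rad or value of joint wheel_right between 14.4408 and 14.8808 rad) and value of joint head above 0.0105 m), for 0.1 s.
At the end, for the whole second after the job is handed in: the wheels, left to right, show 2, 5 and 3 pips on top, each face within 0.22 rad (12.6 deg) of square, at rest, and the head is back up (within 1.5 mm) after having been pushed to its stop ((value of joint wheel_left between -5.456 and -5.016 rad or value of joint wheel_left between 0.8272 and 1.2672 rad or value of joint wheel_left between 7.1104 and 7.5504 rad or value of joint wheel_left between 13.3936 and 13.8336 rad) and (value of joint wheel_mid between -2.3144 and -1.8744 rad or value of joint wheel_mid between 3.9688 and 4.4088 rad or value of joint wheel_mid between 10.252 and 10.692 rad or value of joint wheel_mid between 16.5352 and 16.9752 rad) and (value of joint wheel_right between -4.4088 and -3.9688 rad or value of joint wheel_right between 1.8744 and 2.3144 rad or value of joint wheel_right between 8.1576 and 8.5976 rad or value of joint wheel_right between 14.4408 and 14.8808 rad) and value of joint head below 0.0015 m and velocity of joint wheel_left between -0.05 and 0.05 rad/s and velocity of joint wheel_mid between -0.05 and 0.05 rad/s and velocity of joint wheel_right between -0.05 and 0.05 rad/s); the robot touches nothing.
It fails at once if the head was pushed down half-way (6 mm) or more while the number was not right (value of joint head above 0.006 m and not ((value of joint wheel_left between -5.456 and -5.016 rad or value of joint wheel_left between 0.8272 and 1.2672 rad or value of joint wheel_left between 7.1104 and 7.5504 rad or value of joint wheel_left between 13.3936 and 13.8336 rad) and (value of joint wheel_mid between -2.3144 and -1.8744 rad or value of joint wheel_mid between 3.9688 and 4.4088 rad or value of joint wheel_mid between 10.252 and 10.692 rad or value of joint wheel_mid between 16.5352 and 16.9752 rad) and (value of joint wheel_right between -4.4088 and -3.9688 rad or value of joint wheel_right between 1.8744 and 2.3144 rad or value of joint wheel_right between 8.1576 and 8.5976 rad or value of joint wheel_right between 14.4408 and 14.8808 rad))).
It fails at once if the press was slammed with more than 50 N (contact force between anything else and press above 50 N).
It fails at once if a bystander was moved by more than 30 mm (distance of any of jar, inkpad, brush, palette, tape, mug, wipes from where it was at the start of the episode above 0.03 m).
It also fails if it takes over 64 s, if anything falls off the work surface, if the arm or the gripper's body presses on something with over 40 N, if the wrist force passes 120 N, or if a joint passes its speed limit or range.

## Working session

There is one attempt and no reset: what is moved stays moved. The work goes in short steps, Python scripts to look and compute and a tool call to move; the robot and the scene stay as the last step left them, time stands still between calls to the robot, and variables do not carry over. Pictures are saved under pics/ and viewed, at most 10 in all, crops included, and the job is handed in when it is done.

Besides the shell and the picture viewer there is one more tool, called after "Call:" by a JSON object that holds its "op" and its "data". move_arm: Moves the arm, as the interface text tells. Its arguments: {"type":"object","properties":{"steps":{"type":"array","items":{"type":"array"}}},"required":["steps"]}

```bash
mkdir -p pics; python3 - <<'E'
from rig import *
import cv2,numpy as np,pickle
s=state();print(s)
D={}
for n in("top","side"):
    p=read_camera(n);D[n]=p
    cv2.imwrite(f"pics/{n}0.png",p["img"][:,:,::-1])
    print(n,p["fx"],p["cx"],p["cy"],np.round(p["R"],4).tolist(),np.round(p["t"],1))
    for o in("press","wheel_left","wheel_mid","jar","mug","wipes","tape","palette","inkpad"):
        print(o,[(np.round(r["box"]).tolist(),round(r["score"],2)) for r in look_for(p,o)[:3]])
pickle.dump(D,open("cams.pkl","wb"))
p=read_camera("wrist");print(p["fx"],p["cx"],p["cy"],p["T_tool_cam"])
E
```

```text
{'t': 0.0, 'joint_positions': array([-1.24902094e+00,  4.23839409e-01,  1.63071950e+00, -2.97690884e-05,
        1.08862442e+00, -1.89819528e-02]), 'qvel': array([ 0.00133258,  0.00037621, -0.00081792, -0.00028265, -0.00061133,
       -0.00089968]), 'joint_efforts': array([-7.45632824e-04, -5.44628835e+01, -2.73663712e+01,  6.43520197e-02,
        2.28954793e-02, -6.70348027e-05]), 'position': array([ 208.81385379, -588.77206282,  403.89079027]), 'orientation': array([-7.84252696e-04,  9.85519148e-01,  1.69562305e-01, -1.32983429e-04]), 'contact_force': array([0.1323352 , 0.2212114 , 0.87282837]), 'wrist_torque': array([-0.0316097 ,  0.04230065, -0.01362668]), 'gripper_force': 0.0, 'grip_width': 87.98184986459343}
top 442.45590492794304 325.4650384338221 239.212150841023 [[-0.0011, -1.0, -0.0063], [-0.9855, 0.0022, -0.1694], [0.1694, 0.006, -0.9855]] [  -6.   604.4 1008.2]
press [([220.0, 215.0, 105.0, 90.0], 0.88)]
wheel_left [([239.0, 249.0, 17.0, 18.0], 0.56)]
wheel_mid [([265.0, 254.0, 13.0, 20.0], 0.51)]
jar [([330.0, 268.0, 24.0, 20.0], 0.91)]
mug [([501.0, 248.0, 48.0, 46.0], 
[... 544 characters left out ...]
2.0], 0.51), ([274.0, 326.0, 43.0, 49.0], 0.46)]
jar [([351.0, 234.0, 17.0, 19.0], 0.48)]
mug [([327.0, 267.0, 18.0, 11.0], 0.68), ([361.0, 138.0, 38.0, 32.0], 0.6), ([303.0, 243.0, 66.0, 66.0], 0.34)]
wipes [([285.0, 380.0, 65.0, 95.0], 0.92)]
tape [([286.0, 247.0, 18.0, 25.0], 0.82)]
palette [([241.0, 259.0, 52.0, 46.0], 0.87)]
inkpad [([275.0, 326.0, 41.0, 44.0], 0.74)]
333.69629343680685 317.90072783977996 233.2361604822895 [[ 6.79662108e-04 -9.52689198e-01 -3.03945439e-01  8.31385175e+01]
 [ 9.99999751e-01  7.05533151e-04  2.47022208e-05  3.61561959e-01]
 [ 1.90910044e-04 -3.03945380e-01  9.52689440e-01  1.88286635e+01]
 [ 0.00000000e+00  0.00000000e+00  0.00000000e+00  1.00000000e+00]]
```

View pics/top0.png

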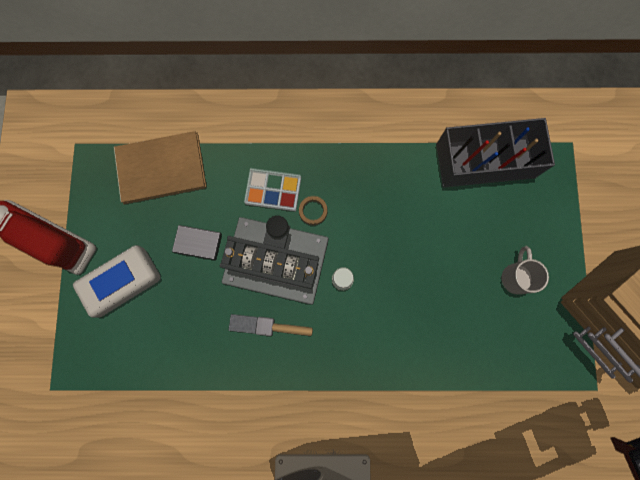

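View pics/side0.png

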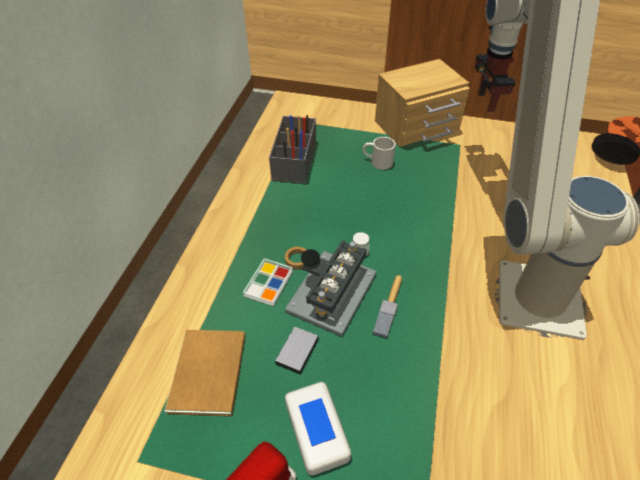

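The top view shows the press with wheels at about (247,259), (269,263), (290,267) and the pad at (277,227). The side view shows the wheels at about (329,286), (337,271), (346,258) and the pad at (310,258).

```bash
cat > h.py <<'E'
import numpy as np,pickle,cv2
from scipy.spatial.transform import Rotation as Ro
def rot(q): return Ro.from_quat([q[1],q[2],q[3],q[0]]).as_matrix()
def tri(obs):
    A=[];b=[]
    for p,(u,v) in obs:
        P=np.c_[p["R"],p["t"]]
        for k,val,f,c in((0,u,p["fx"],p["cx"]),(1,v,p["fy"],p["cy"])):
            row=f*P[k]+(c-val)*P[2];A.append(row[:3]);b.append(-row[3])
    return np.linalg.lstsq(np.array(A),np.array(b),rcond=None)[0]
def onz(p,uv,z):
    d=np.array(p["R"]).T@np.array([(uv[0]-p["cx"])/p["fx"],(uv[1]-p["cy"])/p["fy"],1]);c=-np.array(p["R"]).T@p["t"]
    return c+d*(z-c[2])/d[2]
def wrist(p,s):
    R=rot(s["orientation"]);T=np.array(p["T_tool_cam"]);Rc=R@T[:3,:3];tc=R@T[:3,3]+s["position"]
    return dict(p,R=Rc.T,t=-Rc.T@tc)
def proj(p,X):
    c=np.array(p["R"])@X+p["t"];return c[0]/c[2]*p["fx"]+p["cx"],c[1]/c[2]*p["fy"]+p["cy"]
E
python3 - <<'E'
from h import *
D=pickle.load(open("cams.pkl","rb"));t,s=D["top"],D["side"]
for n,a,b in(("L",(247.5,258.5),(329.5,286)),("M",(269,263),(337.5,271)),("R",(290.5,267),(346,258)),("pad",(277,226),(310.5,257))):
    print(n,tri([(t,a),(s,b)]).round(1))
c=np.array([onz(t,u,20) for u in((241,219),(327.5,237.5),(311,302.5),(222,283.5))]);print(c.round(1),c.mean(0))
for e in(c[1]-c[0],c[2]-c[3],c[0]-c[3],c[1]-c[2]):print(np.linalg.norm(e),np.degrees(np.arctan2(e[1],e[0])))
from rig import state;print(rot(state()["orientation"]).round(3))
E
```

```text
L [553.5 169.1 104.1]
M [543.2 119.8 107.9]
R [532.2  71.2 107.7]
pad [622.3 101.4 122.1]
[[661.4 203.5  20. ]
 [614.1 -11.8  20. ]
 [455.2  28.2  20. ]
 [501.2 244.7  20. ]] [557.99113532 116.15050823  20.        ]
220.42470478756354 -102.37795328494614
221.29071479092033 -101.99479477902203
165.36100742263898 -14.428589350335663
163.85329053528184 -14.146203627266429
[[ 0.942  0.334 -0.   ]
 [ 0.334 -0.942  0.   ]
 [ 0.    -0.    -1.   ]]
```

Call:
{"op": "move_arm", "data": {"steps": [[[300, -290, 0], [0, 0, -0.6], 0], [[300, -290, 0], [0, 0, -0.6], 0], [[300, -290, 0], [0, 0, -0.6], 0], [[300, -290, 0], [0, 0, -0.6], 0], [[300, -290, 0], [0, 0, -0.6], 0], [[300, -290, 0], [0, 0, -0.6], 0], [[300, -290, 0], [0, 0, -0.6], 0], [[300, -290, 0], [0, 0, -0.6], 0], [[300, -290, 0], [0, 0, -0.6], 0]]}}

```text
t: 1.95
position: [395.7, -212.3, 404.9]
orientation: [-0.0, 0.891, 0.455, 0.0]
contact_force: [0.2, 0.4, 0.1]
grip_width: 19.1
gripper_force: 0.0
```

```bash
cat >> h.py <<'E'
yaw=np.radians(-12.3)
def goto(s,target,axang=None):
    "shift in tool axes and tool-z turn to reach world TCP target with tool x along press y"
    R=rot(s["orientation"]);c,n=np.cos(yaw),np.sin(yaw)
    G=np.c_[[-n,c,0],[c,n,0],[0,0,-1]]
    return (R.T@(np.array(target)-s["position"])).round(1),Ro.from_matrix(R.T@G).as_rotvec().round(4)
E
python3 - <<'E'
from h import *
from rig import state
s=state();print(s["t"],s["position"],goto(s,[527,46.7,357]))
E
```

```text
1.95 [ 395.66727336 -212.2671047   404.90489937] (array([286.7, -45.6,  48.1]), array([ 3.000e-04, -7.000e-04, -4.124e-01]))
```

Call:
{"op": "move_arm", "data": {"steps": [[[287, -46, 0], [0, 0, -0.412], 0], [[287, -46, 0], [0, 0, -0.412], 0], [[287, -46, 0], [0, 0, -0.412], 0], [[287, -46, 0], [0, 0, -0.412], 0], [[287, -46, 0], [0, 0, -0.412], 0], [[287, -46, 30], [0, 0, -0.412], 0], [[287, -46, 48], [0, 0, -0.412], 0], [[287, -46, 48], [0, 0, -0.412], 0], [[287, -46, 48], [0, 0, -0.412], 0]]}}

```text
t: 2.85
position: [526.5, 43.4, 356.7]
orientation: [-0.0, 0.78, 0.626, -0.0]
contact_force: [-0.5, 0.1, -0.2]
grip_width: -0.0
gripper_force: 0.0
```

```bash
cat > snap.py <<'E'
from h import *
from rig import state,read_camera
import sys
s=state();p=read_camera("wrist");pickle.dump((s,p),open(f"{sys.argv[1]}.pkl","wb"))
print(s["t"],s["position"].round(1),rot(s["orientation"]).round(3).tolist(),s["contact_force"].round(1))
cv2.imwrite(f"pics/{sys.argv[1]}.png",p["img"][:,:,::-1])
E
python3 snap.py w1
```

```text
2.85 [526.5  43.4 356.7] [[0.216, 0.976, -0.001], [0.976, -0.216, -0.0], [-0.0, -0.001, -1.0]] [-0.5  0.1 -0.2]
```

View pics/w1.png

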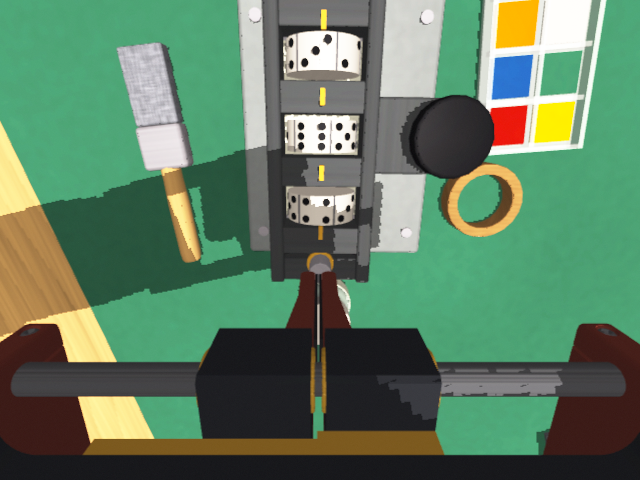

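Wheels are at about (322,55), (322,133) and (321,205), from left to right wheel. The yellow marks are at (324,18), (322.5,97), (321.5,173) and (320,232), the pad at (453,137), and the fingertip end near (319,265).

```bash
cat >> h.py <<'E'
def unwrap(p,mid,ztop,yw,fn,S=6):
    "mid: xy of the middle axle; strip per wheel: columns -75..75 deg (left = robot side), rows = y"
    px=np.array([np.cos(yw),np.sin(yw),0]);py=np.array([-px[1],px[0],0])
    A=np.radians(np.linspace(-75,75,601));out=[]
    for k in(48,0,-48):
        Y=np.linspace(11,-11,110)[:,None]+k
        X=np.array([*mid,ztop-24])+24*np.sin(A)[None,:,None]*px+Y[...,None]*py+24*np.cos(A)[None,:,None]*np.array([0,0,1])
        c=X@np.array(p["R"]).T+p["t"]
        u=(c[...,0]/c[...,2]*p["fx"]+p["cx"]).astype(np.float32);v=(c[...,1]/c[...,2]*p["fy"]+p["cy"]).astype(np.float32)
        im=cv2.remap(p["img"],u,v,cv2.INTER_CUBIC)[:,:,::-1].copy()
        for a in(-60,-30,0,30,60): cv2.line(im,(300+4*a,0),(300+4*a,8),(0,0,255) if a else (255,0,0),2)
        out+=[im,np.zeros((10,601,3),np.uint8)]
    cv2.imwrite(fn,np.vstack(out))
E
python3 - <<'E'
from h import *
s,p=pickle.load(open("w1.pkl","rb"));p=wrist(p,s)
for z in(90,95,100,105,110):
    m=[onz(p,u,z) for u in((324,18),(322.5,97),(321.5,173),(320,232))]
    d=m[0]-m[3];print(z,[round(np.linalg.norm(m[i]-m[i+1]),1) for i in range(3)],np.degrees(np.arctan2(-d[0],d[1])),((m[1]+m[2])/2).round(1))
D=pickle.load(open("cams.pkl","rb"))
print("pad",tri([(p,(453,136)),(D["top"],(277,226)),(D["side"],(310.5,257))]).round(1), [onz(p,(453,136),z).round(1)for z in(110,120,130)])
for uv,a,b in(((321,57),(247.5,258.5),(329.5,286)),((322,133),(269,263),(337.5,271)),((321,205),(290.5,267),(346,258))):
    print(tri([(p,uv),(D["top"],a),(D["side"],b)]).round(1))
unwrap(p,(543,120),112,np.radians(-12.3),"pics/u1.png")
E
```

```text
90 [np.float64(47.4), np.float64(52.0), np.float64(45.6)] -13.360845855201688 [545.1 117.9  90. ]
95 [np.float64(46.5), np.float64(51.0), np.float64(44.7)] -13.360845855201674 [545.1 118.   95. ]
100 [np.float64(45.5), np.float64(49.9), np.float64(43.8)] -13.360845855201655 [545.1 118.2 100. ]
105 [np.float64(44.6), np.float64(48.9), np.float64(42.9)] -13.360845855201683 [545.1 118.3 105. ]
110 [np.float64(43.6), np.float64(47.8), np.float64(41.9)] -13.360845855201713 [545.  118.5 110. ]
pad [622.7 101.6 122.6] [array([629. , 100.1, 110. ]), array([625.2, 101.2, 120. ]), array([621.5, 102.3, 130. ])]
[553.9 167.8 102.4]
[543.7 119.9 107.8]
[532.7  71.6 107.5]
```

View pics/u1.png

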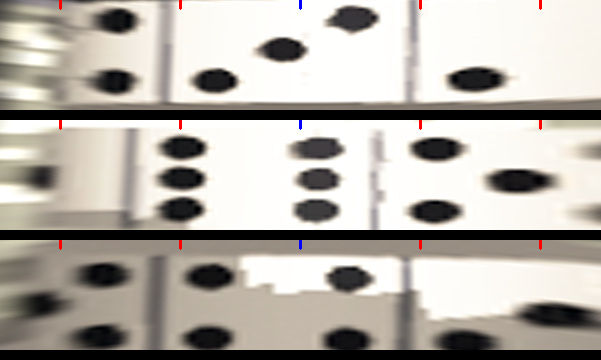

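Unwrapped, the left wheel shows 3 pips on top (face edges at columns 165 and 412). The middle shows 6 (edges 128 and 377) and the right 4 (edges 155 and 405), so each needs about 50° toward the robot.

Call:
{"op": "move_arm", "data": {"steps": [[[45, 4, 0], [0, 0, 0.009], 0], [[90, 8, 0], [0, 0, 0.009], 0], [[125, 12, 0], [0, 0, 0.009], 0], [[125, 12, 15], [0, 0, 0.009], 0], [[125, 12, 30], [0, 0, 0.009], 0], [[125, 12, 40], [0, 0, 0.009], 0], [[125, 12, 48], [0, 0, 0.009], 0], [[125, 12, 52], [0, 0, 0.009], 0], [[125, 12, 52], [0, 0, 0.009], 0], [[125, 12, 52], [0, 0, 0.009], 0]]}}

```text
t: 3.9
position: [565.6, 162.7, 304.9]
orientation: [0.0, 0.783, 0.622, 0.0]
contact_force: [-0.3, 0.1, 0.2]
grip_width: 0.7
gripper_force: 0.0
```

Call:
{"op": "move_arm", "data": {"steps": [[[0, 0, 1], [0, 0, 0], 0], [[0, 0, 2], [0, 0, 0], 0], [[0, 0, 3], [0, 0, 0], 0], [[0, 0, 4], [0, 0, 0], 0], [[0, 0, 4], [0, 0, 0], 0]]}}

```text
t: 4.4
position: [565.5, 163.1, 300.9]
orientation: [0.0, 0.783, 0.623, 0.0]
contact_force: [-0.2, 0.4, 3.7]
grip_width: 0.2
gripper_force: 1.6
```

Call:
{"op": "move_arm", "data": {"steps": [[[0, 0, 1], [0, 0, 0], 0], [[0, 0, 2], [0, 0, 0], 0], [[0, -3, 2], [0, 0, 0], 0], [[0, -6, 2], [0, 0, 0], 0], [[0, -9, 2], [0, 0, 0], 0], [[0, -12, 2], [0, 0, 0], 0], [[0, -15, 2], [0, 0, 0], 0], [[0, -18, 2], [0, 0, 0], 0], [[0, -21, 2], [0, 0, 0], 0], [[0, -21, 2], [0, 0, 0], 0]]}}

```text
t: 5.4
position: [544.7, 167.9, 298.9]
orientation: [-0.0, 0.783, 0.622, 0.0]
contact_force: [-0.5, 1.3, 4.8]
grip_width: 0.4
gripper_force: 2.5
```

Call:
{"op": "move_arm", "data": {"steps": [[[0, 0, -6], [0, 0, 0], 0], [[0, 0, -13], [0, 0, 0], 0], [[-25, 10, -13], [0, 0, 0], 0], [[-48, 20, -13], [0, 0, 0], 0], [[-48, 20, -13], [0, 0, 0], 0], [[-48, 20, -8], [0, 0, 0], 0], [[-48, 20, -4], [0, 0, 0], 0], [[-48, 20, -2], [0, 0, 0], 0], [[-48, 20, -1], [0, 0, 0], 0], [[-48, 20, 0], [0, 0, 0], 0]]}}

```text
t: 6.4
position: [553.7, 117.0, 298.9]
orientation: [0.0, 0.782, 0.623, 0.0]
contact_force: [-0.5, -0.2, 5.9]
grip_width: 0.4
gripper_force: 2.6
```

Call:
{"op": "move_arm", "data": {"steps": [[[0, -1, 0], [0, 0, 0], 0], [[0, -3, 0], [0, 0, 0], 0], [[0, -6, 0], [0, 0, 0], 0], [[0, -9, 0], [0, 0, 0], 0], [[0, -12, 0], [0, 0, 0], 0], [[0, -15, 0], [0, 0, 0], 0], [[0, -17, 0], [0, 0, 0], 0], [[0, -17, 0], [0, 0, 0], 0], [[0, -17, -6], [0, 0, 0], 0], [[0, -17, -13], [0, 0, 0], 0]]}}

```text
t: 7.4
position: [536.7, 120.3, 311.6]
orientation: [-0.0, 0.783, 0.623, -0.001]
contact_force: [0.0, 0.4, 0.5]
grip_width: 0.3
gripper_force: 0.0
```

Call:
{"op": "move_arm", "data": {"steps": [[[-25, 10, 0], [0, 0, 0], 0], [[-48, 18, 0], [0, 0, 0], 0], [[-48, 18, 0], [0, 0, 0], 0], [[-48, 18, 5], [0, 0, 0], 0], [[-48, 18, 9], [0, 0, 0], 0], [[-48, 18, 11], [0, 0, 0], 0], [[-48, 18, 12], [0, 0, 0], 0], [[-48, 18, 13], [0, 0, 0], 0], [[-48, 18, 13], [0, 0, 0], 0]]}}

```text
t: 8.3
position: [544.0, 69.8, 298.9]
orientation: [0.0, 0.783, 0.623, 0.0]
contact_force: [0.1, 0.5, 5.0]
grip_width: 0.4
gripper_force: 2.4
```

Call:
{"op": "move_arm", "data": {"steps": [[[0, -1, 0], [0, 0, 0], 0], [[0, -4, 0], [0, 0, 0], 0], [[0, -7, 0], [0, 0, 0], 0], [[0, -10, 0], [0, 0, 0], 0], [[0, -13, 0], [0, 0, 0], 0], [[0, -16, 0], [0, 0, 0], 0], [[0, -20, 0], [0, 0, 0], 0], [[0, -20, 0], [0, 0, 0], 0], [[0, -20, -6], [0, 0, 0], 0], [[0, -20, -16], [0, 0, 0], 0]]}}

```text
t: 9.3
position: [523.7, 73.9, 314.3]
orientation: [-0.001, 0.783, 0.622, -0.001]
contact_force: [0.5, 0.4, 0.7]
grip_width: 0.3
gripper_force: 0.0
```

Call:
{"op": "move_arm", "data": {"steps": [[[0, 0, -20], [0, 0, 0], 0], [[-15, 5, -40], [0, 0, 0], 0], [[-28, 10, -40], [0, 0, 0], 0], [[-28, 10, -40], [0, 0, 0], 0], [[-28, 10, -40], [0, 0, 0], 0]]}}

```text
t: 9.8
position: [527.3, 44.1, 353.9]
orientation: [-0.0, 0.783, 0.622, -0.001]
contact_force: [0.5, -0.3, 0.1]
grip_width: 0.3
gripper_force: 0.0
```

```bash
python3 snap.py w2; cat > uw.py <<'E'
from h import *
import sys
s,p=pickle.load(open(sys.argv[1]+".pkl","rb"));p=wrist(p,s)
# yellow mark centroids refine the axle line
hsv=cv2.cvtColor(p["img"],cv2.COLOR_RGB2HSV);m=cv2.inRange(hsv,(20,130,110),(35,255,255))
n,_,st,ce=cv2.connectedComponentsWithStats(m)
M=[ce[i] for i in range(1,n) if 290<ce[i][0]<350 and ce[i][1]<250 and 20<st[i][4]<400]
W=[onz(p,c,108) for c in M];print(np.round(M,1).tolist(),np.round(W,1).tolist())
M=sorted(W,key=lambda a:-a[1])
f=np.polyfit([w[1] for w in W],[w[0] for w in W],1);yw=np.arctan(-f[0])
mid=[np.polyval(f,118.5),118.5];print(np.degrees(yw),mid)
unwrap(p,mid,120,np.radians(-13),"pics/u_"+sys.argv[1]+".png")
E
python3 uw.py w1; python3 uw.py w2
```

```text
9.8 [527.3  44.1 353.9] [[0.226, 0.974, -0.001], [0.974, -0.226, 0.0], [-0.0, -0.001, -1.0]] [ 0.5 -0.3  0.1]
[[323.3, 18.6], [322.1, 96.2], [321.0, 172.7]] [[560.2, 184.5, 108.0], [550.3, 142.4, 108.0], [539.3, 95.2, 108.0]]
-13.15255988374618 [np.float64(544.7672446911315), 118.5]
[[320.0, 19.4], [320.0, 97.4], [319.1, 174.4]] [[560.1, 184.1, 108.0], [550.5, 142.3, 108.0], [539.1, 95.3, 108.0]]
-13.302951856474106 [np.float64(544.7221352393111), 118.5]
```

View pics/u_w2.png

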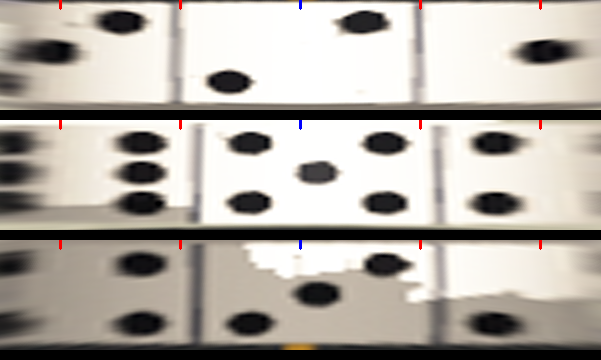

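All three face edges are spaced 60°. The faces on top are 2 (−0.6°), 5 (+4.4°) and 3 (+4.1°), well within tolerance. Next is the pad.

Call:
{"op": "move_arm", "data": {"steps": [[[30, 30, 0], [0, 0, 0], 0], [[60, 60, 0], [0, 0, 0], 0], [[77, 80, 0], [0, 0, 0], 0], [[77, 80, 15], [0, 0, 0], 0], [[77, 80, 28], [0, 0, 0], 0], [[77, 80, 36], [0, 0, 0], 0], [[77, 80, 41], [0, 0, 0], 0], [[77, 80, 43], [0, 0, 0], 0], [[77, 80, 44], [0, 0, 0], 0], [[77, 80, 45], [0, 0, 0], 0]]}}

```text
t: 10.85
position: [623.1, 101.3, 310.2]
orientation: [0.0, 0.783, 0.622, 0.0]
contact_force: [-0.3, -1.4, 0.1]
grip_width: 0.6
gripper_force: 0.0
```

Call:
{"op": "move_arm", "data": {"steps": [[[0, 0, 1], [0, 0, 0], 0], [[0, 0, 2], [0, 0, 0], 0], [[0, 0, 3], [0, 0, 0], 0], [[0, 0, 4], [0, 0, 0], 0], [[0, 0, 5], [0, 0, 0], 0], [[0, 0, 6], [0, 0, 0], 0], [[0, 0, 6], [0, 0, 0], 0]]}}

```text
t: 11.55
position: [623.2, 101.4, 304.5]
orientation: [0.0, 0.783, 0.623, 0.0]
contact_force: [-1.9, -1.7, 7.9]
grip_width: 0.8
gripper_force: 4.2
```

Call:
{"op": "move_arm", "data": {"steps": [[[0, 0, 1], [0, 0, 0], 0], [[0, 0, 2], [0, 0, 0], 0], [[0, 0, 3], [0, 0, 0], 0], [[0, 0, 4], [0, 0, 0], 0], [[0, 0, 5], [0, 0, 0], 0], [[0, 0, 6], [0, 0, 0], 0], [[0, 0, 7], [0, 0, 0], 0], [[0, 0, 7], [0, 0, 0], 0], [[0, 0, 7], [0, 0, 0], 0]]}}

```text
t: 12.45
position: [623.2, 101.4, 298.4]
orientation: [0.0, 0.783, 0.622, 0.0]
contact_force: [-4.8, -1.6, 14.5]
grip_width: 0.4
gripper_force: 7.2
```

Call:
{"op": "move_arm", "data": {"steps": [[[0, 0, 0.5], [0, 0, 0], 0], [[0, 0, 1], [0, 0, 0], 0], [[0, 0, 1], [0, 0, 0], 0], [[0, 0, 1], [0, 0, 0], 0]]}}

```text
t: 12.85
position: [623.2, 101.4, 297.7]
orientation: [0.0, 0.783, 0.622, 0.0]
contact_force: [-5.7, -1.8, 16.7]
grip_width: 0.4
gripper_force: 8.3
```

Call:
{"op": "move_arm", "data": {"steps": [[[0, 0, 0.5], [0, 0, 0], 0], [[0, 0, 1], [0, 0, 0], 0], [[0, 0, 1], [0, 0, 0], 0], [[0, 0, 1], [0, 0, 0], 0]]}}

```text
t: 13.25
position: [623.2, 101.4, 297.6]
orientation: [0.0, 0.783, 0.623, 0.001]
contact_force: [-8.3, -2.6, 23.6]
grip_width: 0.5
gripper_force: 11.8
```

At the stop: the force jumped without any more travel. Releasing and moving back to check the wheels.

Call:
{"op": "move_arm", "data": {"steps": [[[0, 0, -3], [0, 0, 0], 0], [[0, 0, -6], [0, 0, 0], 0], [[0, 0, -9], [0, 0, 0], 0], [[0, 0, -12], [0, 0, 0], 0], [[0, 0, -15], [0, 0, 0], 0], [[0, 0, -20], [0, 0, 0], 0], [[0, 0, -40], [0, 0, 0], 0], [[0, 0, -58], [0, 0, 0], 0]]}}

```text
t: 14.05
position: [622.9, 101.6, 352.7]
orientation: [-0.0, 0.783, 0.622, -0.0]
contact_force: [0.1, -0.1, 0.2]
grip_width: 0.1
gripper_force: 0.0
```

Call:
{"op": "move_arm", "data": {"steps": [[[-30, -30, 0], [0, 0, 0], 0], [[-60, -60, 0], [0, 0, 0], 0], [[-77, -80, 0], [0, 0, 0], 0], [[-77, -80, 0], [0, 0, 0], 0], [[-77, -80, 0], [0, 0, 0], 0]]}}

```text
t: 14.55
position: [528.1, 44.4, 353.1]
orientation: [0.0, 0.783, 0.622, 0.001]
contact_force: [0.9, 0.0, -0.3]
grip_width: 0.6
gripper_force: 0.0
```

```bash
python3 snap.py w3; python3 uw.py w3
```

```text
14.55 [528.1  44.4 353.1] [[0.226, 0.974, 0.001], [0.974, -0.226, 0.0], [0.001, 0.001, -1.0]] [ 0.9  0.  -0.3]
[[318.0, 20.4], [318.0, 98.4], [318.0, 175.6]] [[560.1, 184.1, 108.0], [550.5, 142.3, 108.0], [539.6, 95.2, 108.0]]
-13.001456768010458 [np.float64(544.9864490152456), 118.5]
```

View pics/u_w3.png

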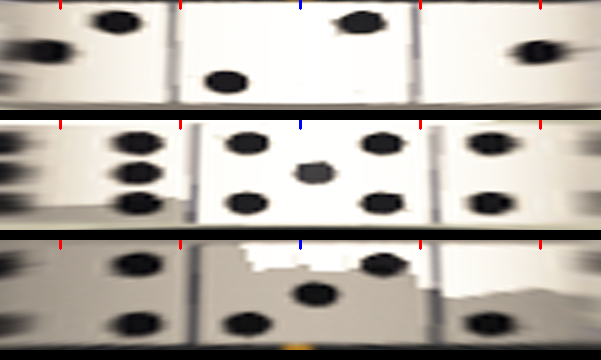

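The wheels still show 2 (edges 173/414), 5 (193/435) and 3 (193/435), and the head is back up with its marks where they were before. Handing in.

```bash
python3 -c "
from rig import sign_off
print(sign_off())"
```

```text
the job is handed in; nothing more can be done
None
```

The wheels show 2, 5 and 3 (each within about 5° of square by camera), the pad was pushed to its stop (about 24 N), the head rose again, and I handed the job in at about 14.6 s; the sign-off gave no verdict.

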